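# Load a sample cassette into the packed rack

### The job

Take the blue-topped sample cassette out of its loading stand and work it down into the packed row in the rack, directly beside the yellow one on its bookend side, gently nudging the neighbours apart until it stands fully down on the rack floor. Then slide the bookend up, pushing the whole row along until you feel it stand firm against the end wall, so that all five cassettes are left upright and snug with no gaps; topple nothing, never force anything, and leave the bottles and the vial tray alone.

Things in the scene. Friction and masses are not known exactly. Their poses are not given: they have to be found in the camera images.
- blue: Slim case with blue top, 56 mm deep (x), 26 thick (y), 110 tall (z up); origin at centre of underside; 0.14 to 0.24 kg. Long edges bevelled: underside flat 14 mm wide, full thickness from 12 to 94 mm up, flat ridge 6 mm wide on top, so neighbours leave a V valley between ridges. Upright in the stand's slot, x along the stand's x; grip it across its depth near the top.
- yellow: Cassette with yellow top, same shape, size and origin as the blue one, 0.13 to 0.21 kg; stands loose somewhere in the row, its x along the rack's x, its +y side towards the bookend.
- rack: Fixed low rack, origin under its middle, z=0 at the bench; row along its y. Slippery white floor 10 mm above the bench, 16 mm rails leave 60 mm in x. White end wall, 100 tall, clamped differently each time: inner face at y=-105 to -115 mm. Floor ends at y=150. From the wall: a gap of 0 to 12 mm, four cassettes (any order, 0 to 3 mm gaps), then the sliding bookend.
- bookend (a joint): Sliding bookend, white, red top: 56 mm deep (x), 18 thick (y), 110 tall above the rack floor, top bevelled on the row side like the cassettes. Value in m along rack +y; its row face is at rack y = value - 0.001. Five cassettes packed tight give 0.016 to 0.026 (as the wall is set); stop at 0.075. Friction about 3 N, no spring: stays where left; a closed row is rigid, so go slowly.
- bookend_back (a point): Middle of the top edge of the bookend's back (its +y face, away from the row), 110 mm above the rack floor; push the back here or lower, towards rack -y, to close the row. Moves with the bookend.
- stand: Fixed grey loading stand, base 90 x 70 mm, 8 thick, origin under its centre. Two 6 mm cheeks along x (to 48 mm above the bench) and 22 mm high end stops form a slot 29.5 mm wide where the blue cassette stands on the base, 8 mm up; draw it straight up.
- bottle: Bystander: loose glass solvent bottle, blue cap, 68 mm diameter, 150 mm tall; origin under its centre. Leave alone.
- amber: Bystander: loose amber bottle, blue cap, 56 mm diameter, 110 mm tall; origin under its centre. Leave alone.
- vials: Bystander: loose orange vial tray 90 x 130 mm, 50 mm tall with its vials; origin under its centre. Leave alone.
- white1: Cassette with white top, one of three alike, same shape, size and origin as the blue one, 0.13 to 0.21 kg; loose in the row.
- white2: Cassette with white top, one of three alike, same shape, size and origin as the blue one, 0.13 to 0.21 kg; loose in the row.
- white3: Cassette with white top, one of three alike, same shape, size and origin as the blue one, 0.13 to 0.21 kg; loose in the row.

How it is judged:
By the outcome, as a careful person would: the job done as asked, in the order asked, and still so for the second after the job is handed in, with the robot touching nothing.
It also fails if it takes over 72 s, if anything falls off the work surface, if the arm or the gripper's body presses on something with over 40 N, if the wrist force passes 120 N, or if a joint passes its speed limit or range.

### The arm

A 7-joint arm with a two-finger parallel gripper is mounted at the origin on the work surface. World frame = base frame: x ahead of the robot, y to its left, z up, the work surface at z = 0. Lengths are in m, angles in degrees, forces in N, time in s.
With the tool pointing down it reaches from about 0.425 to 0.875 m from the base axis. Payload 4.7 kg.
Tool frame: the origin (TCP) lies between the finger pads; the fingertips stand 17 mm ahead of it and the grasp point (between the pads) lies 2 mm behind it; z points along the fingers, y is the line along which they close (so a half turn about z gives the same grasp; the last joint's range is limited). The gripper opens to 87 mm and grips with 3 to 60 N. Pads are 19 mm wide; open, the fingers measure 117 mm over their backs; the gripper's body (75 mm by 190 mm) begins 51 mm behind the grasp point.
Start: joints at [72.313, 18.392, -4.016, 83.108, 1.295, 78.541, -3.26], TCP at [0.206, -0.616, 0.206] pointing down, gripper open.
Joint ranges: [-163.93, 163.93], [-17.29, 119.83], [-79.2, 71.16], [3.27, 140.29], [-89.18, 269.18], [5.43, 117.66], [-154.24, 154.24]. Speed limits (degrees/s): [147.25, 147.25, 180, 180, 180, 180, 180].

### API

Orientations are given as [roll, pitch, yaw] about the fixed x, y, z axes, in that order (R = Rz(yaw) Ry(pitch) Rx(roll)).
In Python, from cell import env, cams gives the robot as it stands.
- The arm moves only by the shell command python3 -m pendant 'ROWS' [FORCE]. ROWS is JSON, a list of rows, each an object of numbers: "tx", "ty", "tz": the shift along the tool's x, y, z each as a share of 0.05 m, from -1 to 1; "spin": the turn about the tool's z as a share of 4 degrees, from -1 to 1; "claw": the closure, from 0 (fully open) to 1 (shut). A call has 1 to 10 rows; each row shifts and turns the commanded pose from where the row before left it, along the tool's axes as they then stand; what a row does not reach is not made up. A row lasts 1/8 s, in which the tool goes at most 62.5 mm and 10.7 degrees, less where a joint would pass 70% of its speed; a pose out of reach is approached as far as the arm can. A call with a number of a shift or a turn outside -1 to 1 is refused whole. A call with a gripper value outside its range is refused whole. The fingers move at their own pace and stop on an object; FORCE is the grip in N (left out, the last holds). Time passes only in rows, so rows that do not move let the fingers close. It gives the time, the measured TCP pose, the force, the opening and the grip force at its end, in the units of the state.
- env.get_obs(): the state, without advancing time (a new reading comes with each control period).
- cams.read_camera(name): name is "side" or "top" or "wrist"; returns the picture (420x560x3 uint8, red, green, blue); there is no depth.
- cams.camera_info(name): a dict with "fx", "fy", "cx", "cy" (pixels), "rvec" (rotation vector, rad) and "tvec" (3), from world to camera coordinates, as OpenCV has them. Camera axes: x right, y down, z forward; pixel columns grow to the right and rows downward; lengths in m; the calibration is good to about 2 mm. The wrist camera is an equidistant fisheye: a pixel r from the principal point sees the ray r / f radians off the axis. A picture is of the moment at which its call begins: read the wrist's pose just before it. camera_info takes no time and is no camera call; for the wrist camera it gives the pose at the moment of the call.
- env.sign_off(): hands the job in; it is judged then, once.
The state is a dict: "time_s": time; "qpos": joint angles; "joint_velocities": joint speeds; "effort": joint torques, N m; "tool_pos": TCP position; "tool_rot": TCP orientation; "force": force on the tool from outside, world axes, zero at the start; "wrist_torque": the same for the moment, N m; "grip_width": finger opening in m; "grasp_force": force on a finger pad.
Only numpy, scipy, OpenCV 4.12 (cv2) and the standard library are available. Lean on these libraries where they do the work, as an engineer would, in place of code of your own. Each camera call takes 0.05 s, during which the arm holds its last target. There are 200 camera calls.

## Working session

There is one attempt and no reset: what is moved stays moved. The work goes in short steps, Python scripts to look and compute and a shell command to move; the robot and the scene stay as the last step left them, time stands still between calls to the robot, and variables do not carry over. Pictures are saved under pics/ and viewed, at most 10 in all, crops included, and the job is handed in when it is done.

```bash
ls; mkdir -p pics
python3 - <<'E'
from cell import env,cams
import cv2
o=env.get_obs(); print({k:o[k] for k in ('time_s','tool_pos','tool_rot','force','grip_width')})
for n in ('top','side'):
    print(n,cams.camera_info(n)); cv2.imwrite(f'pics/{n}0.png',cams.read_camera(n)[:,:,::-1])
E
```

```text
pics
{'time_s': 0.0, 'tool_pos': array([ 0.2059561 , -0.61590511,  0.20489622]), 'tool_rot': array([-1.79893024e+02,  5.08913424e-03,  1.84951185e+01]), 'force': array([-0.44965267, -0.20226232,  0.15036055]), 'grip_width': 0.08730091071753411}
top {'fx': 403.53150630235075, 'fy': 403.53150630235075, 'cx': 282.36238303257636, 'cy': 204.49143600439822, 'rvec': array([ 2.13615656, -2.15531683,  0.21619753]), 'tvec': array([-0.01428459,  0.61930604,  0.78024736])}
side {'fx': 453.7060379506445, 'fy': 453.7060379506445, 'cx': 280.9487484624605, 'cy': 215.01716919905707, 'rvec': array([ 2.18047577, -0.09819906,  0.03368045]), 'tvec': array([-0.60162013,  0.11530707,  1.08539433])}
```

View pics/top0.png

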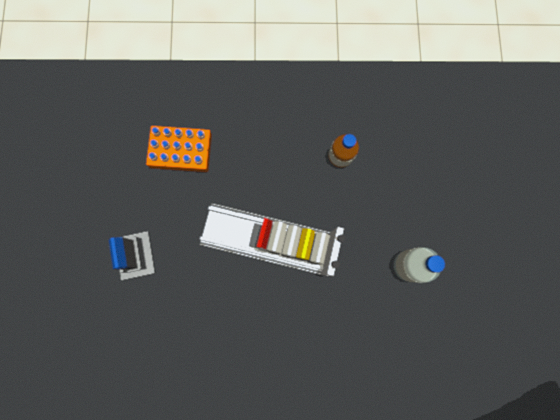

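View pics/side0.png

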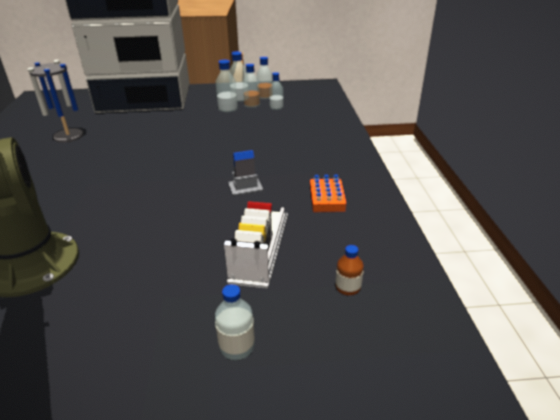

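The top view shows the stand at about (135,257) with the blue top at (118,252). The rack runs from (205,225) to (338,250). From the end wall on the right the row is white, yellow (306,243), white, white, then the red bookend (264,234). I'll enlarge it to measure.

```bash
cat > h.py <<'E'
import numpy as np, cv2
from cell import env,cams
def ray(name,uv,ci=None):
    c=ci or cams.camera_info(name); R,_=cv2.Rodrigues(np.array(c['rvec'])); t=np.array(c['tvec'])
    x=(uv[0]-c['cx'])/c['fx']; y=(uv[1]-c['cy'])/c['fy']
    if name=='wrist':
        r=np.hypot(x,y); d=np.array([x/r*np.sin(r),y/r*np.sin(r),np.cos(r)]) if r>1e-9 else np.array([0,0,1.])
    else: d=np.array([x,y,1.])
    return -R.T@t, R.T@d
def at(name,uv,z,ci=None):
    o,d=ray(name,uv,ci); return o+d*(z-o[2])/d[2]
def proj(name,P,ci=None):
    c=ci or cams.camera_info(name); R,_=cv2.Rodrigues(np.array(c['rvec'])); p=R@np.array(P)+np.array(c['tvec'])
    if name=='wrist':
        a=np.hypot(p[0],p[1]); th=np.arctan2(a,p[2]); return np.array([c['cx']+c['fx']*th*p[0]/a,c['cy']+c['fy']*th*p[1]/a])
    return np.array([c['cx']+c['fx']*p[0]/p[2],c['cy']+c['fy']*p[1]/p[2]])
def s():
    o=env.get_obs(); print(round(o['time_s'],2),o['tool_pos'].round(4),o['tool_rot'].round(2),'F',o['force'].round(1),'w',round(o['grip_width'],4),'g',round(float(np.max(o['grasp_force'])),1))
    return o
E
python3 - <<'E'
import cv2,numpy as np
i=cv2.imread('pics/top0.png')
a=cv2.resize(i[195:285,195:355],None,fx=5,fy=5,interpolation=cv2.INTER_CUBIC)
b=cv2.resize(i[225:285,100:165],None,fx=5,fy=5,interpolation=cv2.INTER_CUBIC)
c=np.zeros((450,800,3),np.uint8); c[:]=a
cv2.imwrite('pics/c1.png',c)
from h import *
hsv=cv2.cvtColor(i,cv2.COLOR_BGR2HSV)
for n,lo,hi,roi,z in (('blue',(105,150,60),(125,255,255),(225,285,100,165),.118),('yellow',(22,150,120),(35,255,255),(200,285,280,330),.12),('red',(0,180,100),(8,255,255),(200,260,245,285),.12)):
    m=cv2.inRange(hsv,lo,hi); k=np.zeros_like(m); r=roi; k[r[0]:r[1],r[2]:r[3]]=m[r[0]:r[1],r[2]:r[3]]
    q=cv2.minAreaRect(cv2.findNonZero(k)); bx=cv2.boxPoints(q)
    print(n,np.round(q[0],1),np.round(q[1],1),round(q[2],1),at('top',q[0],z).round(4)); print([at('top',p,z)[:2].round(4).tolist() for p in bx], bx.round(1).tolist())
cv2.imwrite('pics/c2.png',cv2.resize(b,None,fx=1.6,fy=1.6))
E
```

```text
blue [117.4 252.3] [31.6 14.1] 80.5 [0.5206 0.2874 0.118 ]
[[0.5473, 0.3064], [0.5514, 0.2811], [0.4942, 0.2685], [0.4902, 0.2935]] [[107.80000305175781, 237.89999389648438], [121.80000305175781, 235.5], [126.9000015258789, 266.70001220703125], [113.0, 269.0]]
yellow [305.4 243.4] [13.3 30.1] 13.4 [ 0.5336 -0.06    0.12  ]
[[0.5095, -0.0409], [0.564, -0.055], [0.558, -0.0794], [0.5035, -0.065]] [[295.5, 256.5], [302.3999938964844, 227.1999969482422], [315.3999938964844, 230.3000030517578], [308.3999938964844, 259.6000061035156]]
red [264.2 233.1] [ 8.7 28.6] 14.0 [0.5536 0.0168 0.12  ]
[[0.5298, 0.0313], [0.5818, 0.0182], [0.5777, 0.0023], [0.5257, 0.0155]] [[256.5, 245.89999389648438], [263.5, 218.10000610351562], [271.8999938964844, 220.1999969482422], [265.0, 248.0]]
```

View pics/c1.png

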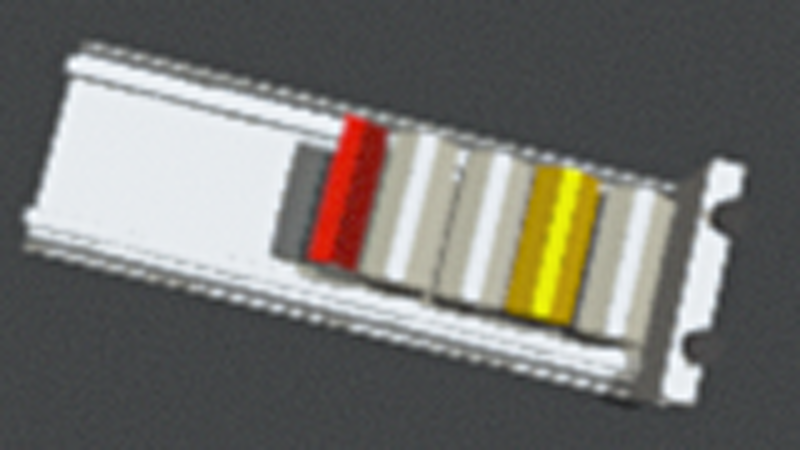

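View pics/c2.png

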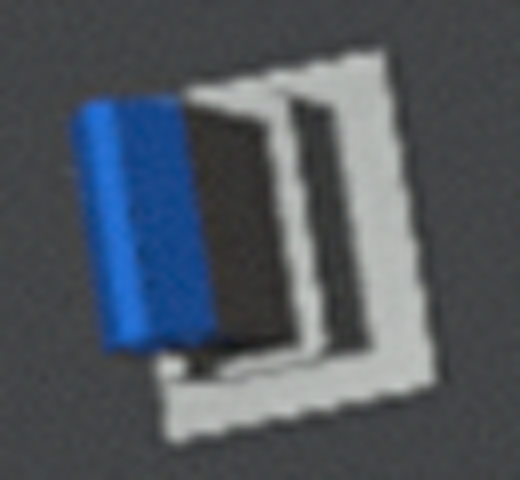

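The crops show each ridge as a bright stripe. In c1, yellow runs (570,168)–(545,318), and its bookend-side neighbour (500,153)–(478,302). In c2, blue runs (100,98)–(127,350).

Run:
```python
from h import *
def g(n,a,b,k,off,z):
    P=[at('top',(off[0]+(p[0]+.5)/k-.5,off[1]+(p[1]+.5)/k-.5),z) for p in (a,b)]
    d=P[0]-P[1]; print(n,'mid',((P[0]+P[1])/2).round(4),'len',np.linalg.norm(d).round(4),'ang',np.degrees(np.arctan2(d[1],d[0])).round(2)); return P
O=(195,195)
g('blue',(100,98),(127,350),8,(100,225),.118)
for n,a,b in (('w1',(648,190),(622,340)),('Y',(570,168),(545,318)),('w2',(500,153),(478,302)),('w3',(428,135),(400,285))): g(n,a,b,5,O,.12)
g('red back edge',(347,115),(310,263),5,O,.12)
g('red front',(368,122),(330,268),5,O,.12)
g('wall inner top',(708,160),(668,400),5,O,.11)
g('wall inner top',(708,160),(668,400),5,O,.10)
g('rackend',(75,62),(30,225),5,O,.016)
g('rail up',(330,115),(85,45),5,O,.016)
g('stand right',(385,50),(435,380),8,(100,225),.008)
g('stand bottom',(435,380),(170,440),8,(100,225),.008)
```

```text
blue mid [0.5203 0.294  0.118 ] len 0.0586 ang 9.37
w1 mid [ 0.5256 -0.0902  0.12  ] len 0.0569 ang -11.47
Y mid [ 0.5341 -0.0613  0.12  ] len 0.0569 ang -10.71
w2 mid [ 0.5401 -0.0358  0.12  ] len 0.0564 ang -9.3
w3 mid [ 0.5469 -0.0078  0.12  ] len 0.0572 ang -11.1
red back edge mid [0.5551 0.0242 0.12  ] len 0.0572 ang -14.13
red front mid [0.5527 0.0165 0.12  ] len 0.0565 ang -14.78
wall inner top mid [ 0.5207 -0.1115  0.11  ] len 0.092 ang -11.37
wall inner top mid [ 0.5213 -0.113   0.1   ] len 0.0932 ang -11.37
rackend mid [0.5862 0.1441 0.016 ] len 0.072 ang -14.16
rail up mid [0.6129 0.0786 0.016 ] len 0.1096 ang -106.5
stand right mid [0.5283 0.2585 0.008 ] len 0.0887 ang 10.98
stand bottom mid [0.4774 0.284  0.008 ] len 0.0695 ang -77.8
```

```bash
cat >> h.py <<'E'
def plan(p,yaw,rows):
    "predict pose after (n,tx,ty,tz,spin) rows, tool pointing down"
    p=np.array(p,float)
    for n,tx,ty,tz,sp in rows:
        for _ in range(n):
            c,q=np.cos(np.radians(yaw)),np.sin(np.radians(yaw))
            p=p+.05*np.array([c*tx+q*ty,q*tx-c*ty,-tz]); yaw-=4*sp
    return p,yaw
def need(p,yaw,tgt):
    "shares tx,ty,tz (sum over rows) to reach tgt"
    c,q=np.cos(np.radians(yaw)),np.sin(np.radians(yaw)); d=(np.array(tgt)-p)/.05
    return np.round([c*d[0]+q*d[1],q*d[0]-c*d[1],-d[2]],3)
E
python3 - <<'E'
from h import *
o=env.get_obs()
for k in (0,.05,.1):
  p,y=plan(o['tool_pos'],o['tool_rot'][2],[(1,1,0,-1,-1),(19,1,k,0,-1)]); print(k,p,y,need(p,y,(.5205,.2935,.25)))
E
```

```text
0 [0.71428919 0.15197229 0.25498482] 98.498061150508 [ 3.372 -3.415  0.1  ]
0.05 [0.75189194 0.12892755 0.25498482] 98.498061150508 [ 3.939 -4.091  0.1  ]
0.1 [0.78949469 0.1058828  0.25498482] 98.498061150508 [ 4.506 -4.766  0.1  ]
```

```bash
python3 -m pendant '[{"tx":1,"tz":-1,"spin":-1},{"tx":1,"ty":-0.15,"spin":-1},{"tx":1,"ty":-0.15,"spin":-1},{"tx":1,"ty":-0.15,"spin":-1},{"tx":1,"ty":-0.15,"spin":-1},{"tx":1,"ty":-0.15,"spin":-1},{"tx":1,"ty":-0.15,"spin":-1},{"tx":1,"ty":-0.15,"spin":-1},{"tx":1,"ty":-0.15,"spin":-1},{"tx":1,"ty":-0.15,"spin":-1}]'
python3 -m pendant '[{"tx":1,"ty":-0.15,"spin":-1},{"tx":1,"ty":-0.15,"spin":-1},{"tx":1,"ty":-0.15,"spin":-1},{"tx":1,"ty":-0.15,"spin":-1},{"tx":1,"ty":-0.15,"spin":-1},{"tx":1,"ty":-0.15,"spin":-1},{"tx":1,"ty":-0.15,"spin":-1},{"tx":1,"ty":-0.15,"spin":-1},{"tx":1,"ty":-0.15,"spin":-1},{"tx":1,"ty":-0.15,"spin":-1}]'
python3 - <<'E'
from h import *
o=s(); print(need(o['tool_pos'],o['tool_rot'][2],(.5205,.2935,.25)))
E
```

```text
0.1 [ 0.206  -0.6159  0.205 ] [-1.799e+02  1.000e-02  1.850e+01] F [-0.3 -0.3 -0.5] w 0.0874 g 0.0
[ 11.736 -15.253  -0.9  ]invalid input at $[0]: expected keys tx, ty, tz, spin, claw
invalid input at $[0]: expected keys tx, ty, tz, spin, claw
```

All five keys are required in every row.

```bash
python3 -m pendant '[{"tx":1,"ty":0,"tz":-1,"spin":-1,"claw":0},{"tx":1,"ty":-0.15,"tz":0,"spin":-1,"claw":0},{"tx":1,"ty":-0.15,"tz":0,"spin":-1,"claw":0},{"tx":1,"ty":-0.15,"tz":0,"spin":-1,"claw":0},{"tx":1,"ty":-0.15,"tz":0,"spin":-1,"claw":0},{"tx":1,"ty":-0.15,"tz":0,"spin":-1,"claw":0},{"tx":1,"ty":-0.15,"tz":0,"spin":-1,"claw":0},{"tx":1,"ty":-0.15,"tz":0,"spin":-1,"claw":0},{"tx":1,"ty":-0.15,"tz":0,"spin":-1,"claw":0},{"tx":1,"ty":-0.15,"tz":0,"spin":-1,"claw":0}]'
python3 -m pendant '[{"tx":1,"ty":-0.15,"tz":0,"spin":-1,"claw":0},{"tx":1,"ty":-0.15,"tz":0,"spin":-1,"claw":0},{"tx":1,"ty":-0.15,"tz":0,"spin":-1,"claw":0},{"tx":1,"ty":-0.15,"tz":0,"spin":-1,"claw":0},{"tx":1,"ty":-0.15,"tz":0,"spin":-1,"claw":0},{"tx":1,"ty":-0.15,"tz":0,"spin":-1,"claw":0},{"tx":1,"ty":-0.15,"tz":0,"spin":-1,"claw":0},{"tx":1,"ty":-0.15,"tz":0,"spin":-1,"claw":0},{"tx":1,"ty":-0.15,"tz":0,"spin":-1,"claw":0},{"tx":1,"ty":-0.15,"tz":0,"spin":-1,"claw":0}]'
python3 - <<'E'
from h import *
o=s(); print(need(o['tool_pos'],o['tool_rot'][2],(.5205,.2935,.25)))
E
```

```text
time_s: 1.35
tool_pos: [0.5538, -0.2734, 0.2495]
tool_rot: [-180.0, 0.0, 58.6]
force: [1.0, -0.4, 0.7]
grip_width: 0.0872
grasp_force: 0.0
time_s: 2.6
tool_pos: [0.5957, 0.22, 0.2495]
tool_rot: [-180.0, 0.0, 98.6]
force: [0.1, -0.4, -0.2]
grip_width: 0.0872
grasp_force: 0.0
2.6 [0.5957 0.22   0.2495] [-1.7995e+02  1.0000e-02  9.8600e+01] F [ 0.1 -0.4 -0.2] w 0.0872 g 0.0
[ 1.678 -1.268 -0.01 ]
```

```bash
python3 -m pendant '[{"tx":0.56,"ty":-0.42,"tz":0,"spin":-0.2,"claw":0},{"tx":0.56,"ty":-0.42,"tz":0,"spin":-0.2,"claw":0},{"tx":0.56,"ty":-0.42,"tz":0,"spin":0,"claw":0},{"tx":0,"ty":0,"tz":0,"spin":0,"claw":0}]'
python3 - <<'E'
from h import *
import pickle
ci=cams.camera_info('wrist'); i=cams.read_camera('wrist')[:,:,::-1]; cv2.imwrite('pics/w1.png',i); pickle.dump(ci,open('w1.pkl','wb'))
print(ci); o=s()
print(proj('wrist',(.5203,.294,.118),ci),proj('wrist',(.5401,-.0358,.12),ci))
E
```

```text
time_s: 3.1
tool_pos: [0.5174, 0.2937, 0.2508]
tool_rot: [180.0, 0.0, 100.3]
force: [0.1, -0.5, 0.3]
grip_width: 0.0869
grasp_force: 0.0
{'fx': 325.19226210127806, 'fy': 325.19226210127806, 'cx': 282.5355908364544, 'cy': 201.52177838161612, 'rvec': array([-2.81926351, -0.25509861, -0.03963224]), 'tvec': array([-0.56161209,  0.13629512,  0.49552279])}
3.15 [0.5194 0.2916 0.2506] [1.7994e+02 9.0000e-02 1.0016e+02] F [ 0.1 -0.6  0. ] w 0.087 g 0.0
[285.51657733 187.56522011] [257.93077181 401.70191394]
```

View pics/w1.png

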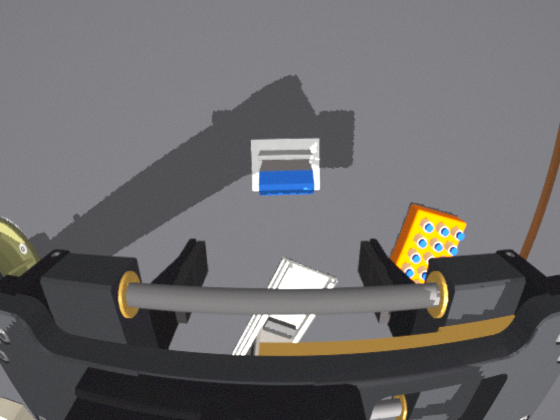

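The wrist view shows the blue top level at about (286,182), with the stand around it. I'll extract the ridge numerically.

Run:
```python
from h import *
import pickle
ci=pickle.load(open('w1.pkl','rb')); i=cv2.imread('pics/w1.png')
h=cv2.cvtColor(i,cv2.COLOR_BGR2HSV); m=cv2.inRange(h,(105,120,50),(128,255,255)); k=np.zeros_like(m); k[150:210,240:330]=m[150:210,240:330]
ys,xs=np.nonzero(k); print(xs.min(),xs.max(),ys.min(),ys.max())
for c in (265,286,307): print(c,[(r,i[r,c].tolist()) for r in range(158,198,2)])
v=i[:,:,0].astype(int)
for r in (175,190): print(r,[(c,i[r,c].tolist()) for c in (256,257,258,259,260,261,311,312,313,314,315,316)])
```

```text
259 313 170 195
265 [(158, [200, 203, 204]), (160, [118, 120, 121]), (162, [104, 105, 110]), (164, [101, 105, 109]), (166, [103, 106, 111]), (168, [98, 104, 107]), (170, [122, 102, 96]), (172, [193, 103, 46]), (174, [192, 98, 36]), (176, [199, 104, 43]), (178, [196, 99, 39]), (180, [191, 97, 32]), (182, [196, 102, 43]), (184, [213, 113, 44]), (186, [227, 123, 52]), (188, [229, 126, 56]), (190, [194, 103, 42]), (192, [158, 85, 34]), (194, [169, 99, 55]), (196, [145, 132, 130])]
286 [(158, [200, 205, 205]), (160, [113, 115, 119]), (162, [102, 102, 106]), (164, [101, 104, 108]), (166, [101, 104, 108]), (168, [101, 103, 110]), (170, [143, 102, 88]), (172, [194, 100, 35]), (174, [194, 101, 37]), (176, [193, 98, 33]), (178, [198, 103, 43]), (180, [196, 100, 39]), (182, [196, 101, 39]), (184, [223, 120, 51]), (186, [229, 124, 51]), (188, [228, 124, 55]), (190, [169, 90, 37]), (192, [157, 84, 28]), (194, [226, 127, 71]), (196, [134, 131, 130])]
307 [(158, [186, 188, 189]), (160, [100, 100, 109]), (162, [100, 104, 109]), (164, [104, 106, 109]), (166, [97, 100, 105]), (168, [102, 103, 105]), (
[... 194 characters left out ...]
 125, 53]), (188, [253, 167, 72]), (190, [182, 98, 39]), (192, [178, 95, 39]), (194, [173, 131, 110]), (196, [137, 132, 131])]
175 [(256, [255, 255, 255]), (257, [255, 255, 255]), (258, [254, 254, 254]), (259, [218, 153, 131]), (260, [196, 100, 36]), (261, [197, 102, 42]), (311, [197, 102, 42]), (312, [211, 123, 77]), (313, [249, 224, 194]), (314, [255, 254, 254]), (315, [255, 255, 255]), (316, [255, 255, 255])]
190 [(256, [255, 255, 255]), (257, [255, 255, 255]), (258, [253, 252, 252]), (259, [220, 147, 116]), (260, [206, 108, 45]), (261, [207, 109, 47]), (311, [169, 89, 38]), (312, [162, 87, 36]), (313, [161, 95, 58]), (314, [165, 138, 129]), (315, [175, 170, 169]), (316, [178, 175, 175])]
```

Run:
```python
from h import *
import pickle
ci=pickle.load(open('w1.pkl','rb'))
a,b=at('wrist',(265,187),.118,ci),at('wrist',(307,186.3),.118,ci); d=a-b
print(a,b,np.degrees(np.arctan2(d[1],d[0])), at('wrist',(259,187),.118,ci)-at('wrist',(312.8,187),.118,ci), at('wrist',(285.8,186.6),.118,ci))
o=s(); print(need(o['tool_pos'],o['tool_rot'][2],(.5205,.2935,.25)))
```

```text
[0.50012778 0.29092504 0.118     ] [0.54108014 0.29914674 0.118     ] -168.64805579615387 [-0.0526892  -0.00963325  0.        ] [0.52039589 0.29502846 0.118     ]
3.15 [0.5194 0.2916 0.2506] [1.7994e+02 9.0000e-02 1.0016e+02] F [ 0.1 -0.6  0. ] w 0.087 g 0.0
[0.033 0.029 0.012]
```

```bash
python3 -m pendant '[{"tx":0.05,"ty":0.01,"tz":0.6,"spin":-0.2,"claw":0},{"tx":0,"ty":0,"tz":0.6,"spin":0,"claw":0},{"tx":0,"ty":0,"tz":0.4,"spin":0,"claw":0},{"tx":0,"ty":0,"tz":0.4,"spin":0,"claw":0},{"tx":0,"ty":0,"tz":0,"spin":0,"claw":0}]'
python3 - <<'E'
from h import *
o=s(); print(need(o['tool_pos'],o['tool_rot'][2],(.5204,.2945,.088)))
E
```

```text
time_s: 3.78
tool_pos: [0.52, 0.293, 0.1486]
tool_rot: [-179.9, 0.1, 100.9]
force: [-0.3, -0.0, 0.5]
grip_width: 0.0872
grasp_force: 0.0
3.77 [0.52   0.293  0.1486] [-1.7985e+02  5.0000e-02  1.0086e+02] F [-0.3 -0.   0.5] w 0.0872 g 0.0
[0.028 0.014 1.211]
```

```bash
python3 -m pendant '[{"tx":0.03,"ty":0.01,"tz":0.4,"spin":0,"claw":0},{"tx":0,"ty":0,"tz":0.4,"spin":0,"claw":0},{"tx":0,"ty":0,"tz":0.4,"spin":0,"claw":0},{"tx":0,"ty":0,"tz":0,"spin":0,"claw":0},{"tx":0,"ty":0,"tz":0,"spin":0,"claw":0.3},{"tx":0,"ty":0,"tz":0,"spin":0,"claw":0.5},{"tx":0,"ty":0,"tz":0,"spin":0,"claw":0.7},{"tx":0,"ty":0,"tz":0,"spin":0,"claw":1},{"tx":0,"ty":0,"tz":0,"spin":0,"claw":1}]' 30
```

```text
time_s: 4.9
tool_pos: [0.521, 0.2957, 0.0905]
tool_rot: [180.0, 0.0, 100.9]
force: [0.1, -0.5, 1.5]
grip_width: 0.0556
grasp_force: 30.0
```

```bash
python3 -m pendant '[{"tx":0,"ty":0,"tz":-0.2,"spin":0,"claw":1},{"tx":0,"ty":0,"tz":-0.3,"spin":0,"claw":1},{"tx":0,"ty":0,"tz":-0.4,"spin":0,"claw":1},{"tx":0,"ty":0,"tz":-0.4,"spin":0,"claw":1},{"tx":0,"ty":0,"tz":-0.6,"spin":0,"claw":1},{"tx":0,"ty":0,"tz":-0.6,"spin":0,"claw":1},{"tx":0,"ty":0,"tz":-0.6,"spin":0,"claw":1},{"tx":0,"ty":0,"tz":0,"spin":0,"claw":1}]'
python3 - <<'E'
from h import *
ci=cams.camera_info('wrist'); R,_=cv2.Rodrigues(ci['rvec']); o=s(); print('cam',-R.T@ci['tvec'],'axis',R[2])
print('bottle',at('top',(436,264),.15),'amber',at('top',(349,141),.11))
for k in (0,.1,.2,.3): 
  p,y=plan(o['tool_pos'],o['tool_rot'][2],[(9,-.9,k,0,.69)]); print(k,p,y,need(p,y,(.513,-.125,.25)))
E
```

```text
time_s: 5.9
tool_pos: [0.5219, 0.2969, 0.2488]
tool_rot: [179.7, -0.1, 100.9]
force: [0.8, 0.8, -1.5]
grip_width: 0.0556
grasp_force: 30.0
5.9 [0.5219 0.2969 0.2488] [ 1.7967e+02 -9.0000e-02  1.0090e+02] F [ 0.8  0.8 -1.5] w 0.0556 g 30.0
cam [0.50493137 0.38045873 0.4278401 ] axis [ 0.06234218 -0.29848359 -0.9523765 ]
bottle [ 0.49221447 -0.29172209  0.15      ] amber [ 0.7365187  -0.15194153  0.11      ]
0 [ 0.52097997 -0.10495959  0.24883584] 76.06442017604624 [-0.427 -0.058 -0.023]
0.1 [ 0.56563257 -0.10506525  0.24883584] 76.06442017604624 [-0.64  -0.926 -0.023]
0.2 [ 0.61028517 -0.10517091  0.24883584] 76.06442017604624 [-0.853 -1.793 -0.023]
0.3 [ 0.65493777 -0.10527658  0.24883584] 76.06442017604624 [-1.067 -2.66  -0.023]
```

```bash
python3 -m pendant '[{"tx":-0.9,"ty":0,"tz":0,"spin":0.69,"claw":1},{"tx":-0.9,"ty":0,"tz":0,"spin":0.69,"claw":1},{"tx":-0.9,"ty":0,"tz":0,"spin":0.69,"claw":1},{"tx":-0.9,"ty":0,"tz":0,"spin":0.69,"claw":1},{"tx":-0.9,"ty":0,"tz":0,"spin":0.69,"claw":1},{"tx":-0.9,"ty":0,"tz":0,"spin":0.69,"claw":1},{"tx":-0.9,"ty":0,"tz":0,"spin":0.69,"claw":1},{"tx":-0.9,"ty":0,"tz":0,"spin":0.69,"claw":1},{"tx":-0.9,"ty":0,"tz":0,"spin":0.69,"claw":1},{"tx":-0.4,"ty":0,"tz":0,"spin":0,"claw":1}]'
python3 -m pendant '[{"tx":0,"ty":0,"tz":0,"spin":0,"claw":1},{"tx":0,"ty":0,"tz":0,"spin":0,"claw":1},{"tx":0,"ty":0,"tz":0,"spin":0,"claw":1}]'
python3 - <<'E'
from h import *
import pickle
ci=cams.camera_info('wrist'); i=cams.read_camera('wrist')[:,:,::-1]; cv2.imwrite('pics/w2.png',i); pickle.dump(ci,open('w2.pkl','wb'))
o=s()
for P in ((.5256,-.0902),(.5341,-.0613),(.5401,-.0358),(.5469,-.0078)): print(proj('wrist',(*P,.12),ci).round(1))
E
```

```text
time_s: 7.15
tool_pos: [0.5133, -0.1292, 0.2441]
tool_rot: [-179.9, 0.1, 75.8]
force: [0.1, 0.9, -1.1]
grip_width: 0.0556
grasp_force: 30.0
time_s: 7.52
tool_pos: [0.5152, -0.1239, 0.2451]
tool_rot: [-180.0, -0.0, 76.2]
force: [0.1, 0.7, -1.3]
grip_width: 0.0554
grasp_force: 30.0
7.58 [ 0.5152 -0.1241  0.2451] [-1.80e+02 -1.00e-02  7.62e+01] F [-0.6  0.7 -0.9] w 0.0553 g 30.0
[285.2 153.6]
[286.7 121.9]
[286.5  93.9]
[286.4  63.2]
```

View pics/w2.png

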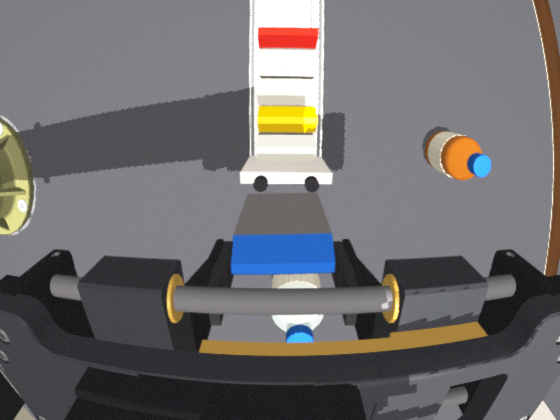

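The wrist view has the rack upright in the image: red at row 38, yellow at row 119, wall at row 165, and blue held level below. I'll enlarge it to find the ridges.

Run:
```python
from h import *
i=cv2.imread('pics/w2.png'); a=cv2.resize(i[15:190,235:340],None,fx=5,fy=5,interpolation=cv2.INTER_CUBIC)[:, :]
a=cv2.addWeighted(a,1,a,0,0); a=(255*(a/255.)**2.5).astype(np.uint8)
cv2.imwrite('pics/c3.png',cv2.rotate(cv2.resize(a,(480,800)),cv2.ROTATE_90_CLOCKWISE))
g=i.astype(int)
for c in (270,287,303): print(c,' '.join(f"{r}:{g[r,c].min()}" for r in range(25,162)))
```

```text
270 25:255 26:255 27:173 28:59 29:52 30:57 31:55 32:57 33:54 34:49 35:37 36:41 37:38 38:38 39:38 40:44 41:36 42:41 43:38 44:36 45:42 46:44 47:93 48:156 49:224 50:254 51:254 52:254 53:254 54:255 55:254 56:255 57:255 58:255 59:255 60:255 61:255 62:255 63:255 64:254 65:253 66:253 67:254 68:253 69:253 70:253 71:253 72:254 73:254 74:253 75:240 76:125 77:108 78:190 79:251 80:254 81:254 82:254 83:255 84:254 85:254 86:254 87:254 88:255 89:255 90:255 91:253 92:253 93:253 94:248 95:218 96:196 97:196 98:191 99:194 100:193 101:192 102:195 103:192 104:188 105:143 106:53 107:17 108:0 109:3 110:0 111:0 112:0 113:0 114:0 115:0 116:6 117:45 118:51 119:47 120:45 121:43 122:42 123:39 124:24 125:9 126:12 127:5 128:16 129:17 130:16 131:33 132:91 133:107 134:149 135:228 136:236 137:236 138:235 139:236 140:236 141:235 142:234 143:236 144:235 145:236 146:241 147:250 148:252 149:252 150:252 151:252 152:250 153:239 154:204 155:194 156:195 157:198 158:196 159:196 160:198 161:196
287 25:255 26:255 27:186 28:68 29:60 30:55 31:61 32:57 33:58 34:53 35:44 36:40 37:43 38:44 39:39 40:36 41:41 42:42 43:42 44:37 45:43 
[... 1099 characters left out ...]
 65:254 66:253 67:253 68:253 69:253 70:253 71:253 72:254 73:254 74:253 75:252 76:170 77:104 78:137 79:239 80:254 81:255 82:254 83:254 84:255 85:255 86:254 87:255 88:255 89:255 90:255 91:255 92:255 93:255 94:255 95:254 96:214 97:196 98:195 99:195 100:193 101:193 102:193 103:197 104:193 105:168 106:86 107:26 108:0 109:0 110:0 111:0 112:0 113:0 114:0 115:0 116:12 117:48 118:73 119:65 120:56 121:51 122:46 123:40 124:0 125:0 126:0 127:11 128:6 129:14 130:7 131:26 132:59 133:93 134:124 135:224 136:235 137:235 138:235 139:235 140:235 141:235 142:235 143:233 144:236 145:236 146:238 147:248 148:252 149:252 150:252 151:252 152:252 153:247 154:207 155:196 156:193 157:197 158:196 159:195 160:194 161:195
```

View pics/c3.png

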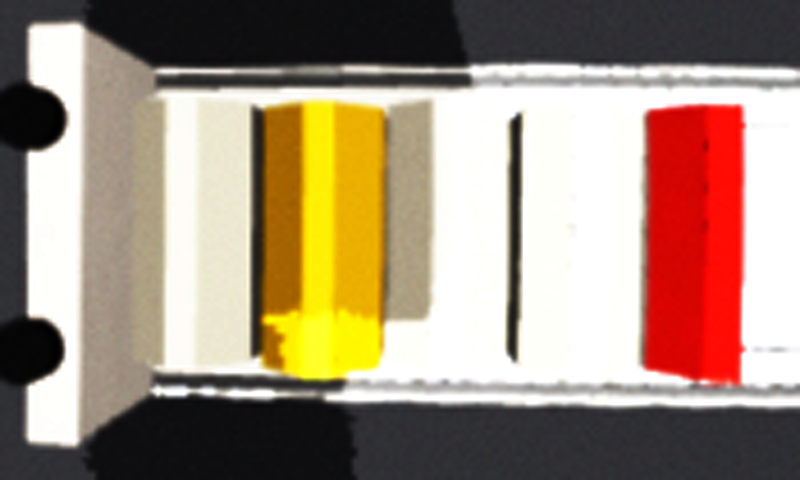

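Run:
```python
from h import *
import pickle
ci=pickle.load(open('w2.pkl','rb')); i=cv2.imread('pics/w2.png').astype(int)
W={n:at('wrist',(287,r),.12,ci) for n,r in (('w1',150),('Y',119.8),('w2',91.3),('redback',27.7),('redridgefront',35))}
for n in W: print(n,W[n].round(4))
d=W['redback']-W['w1']; print('x-edges of Y',at('wrist',(257.5,120),.12,ci)[:2],at('wrist',(317.5,120),.12,ci)[:2])
# rail direction
a,b=at('wrist',(251,30),.016,ci),at('wrist',(251,150),.016,ci)
# ridge edges slope: w1 edges at cols 270/303
print('bookend back edge row per col', [(c,[r for r in range(24,32) if i[r,c].min()<150][0]) for c in range(262,316,6)])
print('wall top inner front', at('wrist',(287,157),.11,ci)[:2])
for c in (250,283,316): print(c,[(r,i[r,c].tolist()) for r in range(228,276,2)])
```

```text
w1 [ 0.5281 -0.0873  0.12  ]
Y [ 0.5348 -0.0595  0.12  ]
w2 [ 0.5411 -0.0336  0.12  ]
redback [0.5556 0.0253 0.12  ]
redridgefront [0.5539 0.0183 0.12  ]
x-edges of Y [ 0.50822911 -0.05300932] [ 0.5624189  -0.06615801]
bookend back edge row per col [(262, 27), (268, 28), (274, 28), (280, 28), (286, 28), (292, 28), (298, 28), (304, 28), (310, 28)]
wall top inner front [ 0.52620919 -0.09553442]
250 [(228, [99, 102, 104]), (230, [103, 106, 109]), (232, [101, 102, 105]), (234, [130, 107, 98]), (236, [195, 100, 40]), (238, [199, 105, 41]), (240, [198, 105, 40]), (242, [198, 102, 42]), (244, [200, 104, 39]), (246, [200, 106, 43]), (248, [200, 105, 43]), (250, [199, 104, 40]), (252, [197, 104, 41]), (254, [200, 106, 46]), (256, [197, 103, 41]), (258, [201, 107, 43]), (260, [200, 104, 43]), (262, [195, 102, 36]), (264, [219, 115, 41]), (266, [226, 124, 49]), (268, [225, 119, 45]), (270, [225, 121, 46]), (272, [223, 118, 42]), (274, [165, 107, 78])]
283 [(228, [100, 102, 108]), (230, [103, 107, 109]), (232, [97, 101, 106]), (234, [169, 104, 77]), (236, [198, 103, 37]), (238, [199, 104, 43]), 
[... 274 characters left out ...]
, (264, [221, 115, 43]), (266, [224, 118, 44]), (268, [225, 119, 42]), (270, [226, 122, 50]), (272, [221, 117, 43]), (274, [165, 145, 134])]
316 [(228, [99, 101, 107]), (230, [103, 105, 109]), (232, [109, 105, 106]), (234, [185, 104, 55]), (236, [200, 104, 43]), (238, [200, 105, 44]), (240, [201, 104, 43]), (242, [200, 103, 43]), (244, [197, 103, 38]), (246, [199, 105, 42]), (248, [200, 105, 40]), (250, [198, 102, 40]), (252, [200, 106, 43]), (254, [199, 103, 40]), (256, [200, 105, 42]), (258, [198, 102, 40]), (260, [198, 104, 38]), (262, [205, 106, 45]), (264, [224, 118, 42]), (266, [225, 118, 45]), (268, [224, 118, 43]), (270, [225, 118, 44]), (272, [205, 112, 59]), (274, [158, 174, 181])]
```

Run:
```python
from h import *
import pickle
ci=pickle.load(open('w2.pkl','rb')); o=env.get_obs()
z=.2735
A,B=at('wrist',(250,268.5),z,ci),at('wrist',(316,267.7),z,ci); d=B-A
C=at('wrist',(283,268.1),z,ci)
print('blue',C,'yaw',np.degrees(np.arctan2(d[1],d[0])),'ends',at('wrist',(232,268),z,ci)-at('wrist',(334,267.5),z,ci))
yaw=np.radians(-13.65); ex=np.array([np.cos(yaw),np.sin(yaw)]); ey=np.array([-np.sin(yaw),np.cos(yaw)])
print('tcp-blue in rack',[(C[:2]-o['tool_pos'][:2])@e for e in (ex,ey)])
Y=np.array([.5348,-.0595]); print('Y-tcp',[(Y-o['tool_pos'][:2])@e for e in (ex,ey)],'Y-blue',[(Y-C[:2])@e for e in (ex,ey)],o['tool_rot'])
```

```text
blue [ 0.51522657 -0.12377314  0.2735    ] yaw -12.961453460708453 ends [-0.05285635  0.01263172  0.        ]
tcp-blue in rack [np.float64(-6.319046251157516e-05), np.float64(0.0003580252996440869)]
Y-tcp [np.float64(0.003789562881221464), np.float64(0.06743493550943754)] Y-blue [np.float64(0.0038527533437330394), np.float64(0.06707691020979345)] [-1.79997698e+02 -1.38267572e-02  7.61989383e+01]
```

Run:
```python
from h import *
import pickle
ci=pickle.load(open('w2.pkl','rb')); o=env.get_obs()
yaw=np.radians(-13.65); ex=np.array([np.cos(yaw),np.sin(yaw)]); ey=np.array([-np.sin(yaw),np.cos(yaw)])
Y=np.array([.5348,-.0592])
for n,uv,z in (('rail mid far',(286.4,40),.018),('rail mid near',(286.4,140),.018),('w1',(285.4,150),.12),('Y',(287.6,120),.12),('red',(288.4,35),.12),('railL',(249.5,90),.016),('railR',(323.5,90),.016)):
    p=at('wrist',uv,z,ci)[:2]; print(n,p.round(4),'rel Y',[round((p-Y)@e*1000,1) for e in (ex,ey)])
T=Y+ey*.0131; print(T, need(o['tool_pos'],o['tool_rot'][2],(*T,.2451)))
```

```text
rail mid far [0.5578 0.0321] rel Y [np.float64(0.8), np.float64(94.1)]
rail mid near [ 0.5279 -0.0903] rel Y [np.float64(0.6), np.float64(-31.8)]
w1 [ 0.5266 -0.0869] rel Y [np.float64(-1.4), np.float64(-28.8)]
Y [ 0.5353 -0.0598] rel Y [np.float64(0.7), np.float64(-0.5)]
red [0.5551 0.018 ] rel Y [np.float64(1.5), np.float64(79.9)]
railL [ 0.4986 -0.018 ] rel Y [np.float64(-44.9), np.float64(31.5)]
railR [ 0.5875 -0.0396] rel Y [np.float64(46.6), np.float64(31.5)]
[ 0.53789147 -0.04647   ] [ 1.617  0.07  -0.   ]
```

```bash
python3 -m pendant '[{"tx":0.5,"ty":0.03,"tz":0,"spin":0.12,"claw":1},{"tx":0.5,"ty":0.03,"tz":0,"spin":0,"claw":1},{"tx":0.4,"ty":0.03,"tz":0,"spin":0,"claw":1},{"tx":0.2,"ty":0,"tz":0.2,"spin":0,"claw":1},{"tx":0,"ty":0,"tz":0.3,"spin":0,"claw":1},{"tx":0,"ty":0,"tz":0.2,"spin":0,"claw":1},{"tx":0,"ty":0,"tz":0,"spin":0,"claw":1},{"tx":0,"ty":0,"tz":0,"spin":0,"claw":1}]'
python3 - <<'E'
from h import *
import pickle
ci=cams.camera_info('wrist'); i=cams.read_camera('wrist')[:,:,::-1]; cv2.imwrite('pics/w3.png',i); pickle.dump(ci,open('w3.pkl','wb'))
o=s(); yaw=np.radians(-13.65); ex=np.array([np.cos(yaw),np.sin(yaw)]); ey=np.array([-np.sin(yaw),np.cos(yaw)])
print('d,x rel Y',[(o['tool_pos'][:2]-np.array([.5348,-.0592]))@e for e in (ey,ex)])
E
```

```text
time_s: 8.57
tool_pos: [0.5391, -0.0499, 0.2103]
tool_rot: [180.0, 0.0, 75.5]
force: [-0.3, 0.7, -0.3]
grip_width: 0.0553
grasp_force: 30.0
8.62 [ 0.5392 -0.0498  0.2105] [179.95   0.    75.53] F [ 0.3 -0.3 -1.1] w 0.0558 g 30.0
d,x rel Y [np.float64(0.010231560443102698), np.float64(0.002087297832583511)]
```

View pics/w3.png

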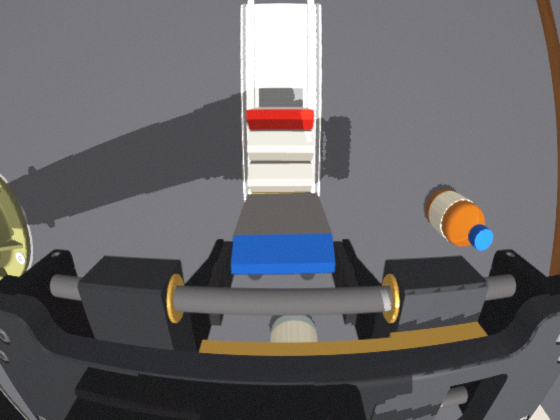

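The wrist view shows blue over the row with only a yellow sliver visible at row 193, and the red bookend at rows 110–128. The red edge should give a cross-check on position.

Run:
```python
from h import *
import pickle
ci=pickle.load(open('w3.pkl','rb')); i=cv2.imread('pics/w3.png').astype(int)
c=281; print([(r,i[r,c].tolist()) for r in list(range(104,134,1))])
for r in (109,109.5,110): print(r,at('wrist',(c,r),.12,ci))
print([(r,i[r,c].tolist()) for r in list(range(148,200,1))])
```

```text
[(104, [112, 112, 114]), (105, [112, 112, 113]), (106, [125, 129, 130]), (107, [161, 167, 174]), (108, [157, 165, 194]), (109, [96, 104, 205]), (110, [41, 53, 223]), (111, [33, 45, 225]), (112, [36, 46, 225]), (113, [38, 50, 227]), (114, [37, 44, 225]), (115, [35, 47, 226]), (116, [41, 52, 229]), (117, [38, 49, 225]), (118, [39, 46, 217]), (119, [31, 36, 178]), (120, [26, 36, 151]), (121, [24, 33, 148]), (122, [28, 29, 147]), (123, [27, 33, 148]), (124, [28, 35, 149]), (125, [27, 34, 149]), (126, [29, 35, 150]), (127, [32, 36, 151]), (128, [35, 40, 147]), (129, [72, 75, 123]), (130, [107, 113, 123]), (131, [186, 201, 208]), (132, [223, 236, 238]), (133, [227, 238, 241])]
109 [0.5570661  0.02618248 0.12      ]
109.5 [0.55696223 0.02578154 0.12      ]
110 [0.55685836 0.02538056 0.12      ]
[(148, [249, 253, 254]), (149, [250, 253, 254]), (150, [249, 253, 253]), (151, [244, 250, 252]), (152, [221, 233, 238]), (153, [188, 203, 212]), (154, [186, 202, 209]), (155, [186, 202, 208]), (156, [183, 199, 206]), (157, [182, 198, 205]), (158, [184, 199, 206]), (159, [181, 195, 202]), (160, [155, 
[... 234 characters left out ...]
[228, 240, 243]), (171, [228, 240, 242]), (172, [228, 240, 243]), (173, [227, 238, 241]), (174, [228, 240, 242]), (175, [228, 239, 242]), (176, [228, 240, 243]), (177, [229, 240, 243]), (178, [233, 245, 247]), (179, [245, 251, 252]), (180, [248, 252, 253]), (181, [248, 252, 253]), (182, [248, 253, 253]), (183, [248, 252, 253]), (184, [247, 252, 253]), (185, [240, 249, 250]), (186, [195, 212, 219]), (187, [182, 197, 206]), (188, [186, 202, 209]), (189, [181, 198, 204]), (190, [183, 198, 206]), (191, [166, 187, 195]), (192, [97, 134, 150]), (193, [86, 125, 139]), (194, [99, 105, 111]), (195, [97, 98, 103]), (196, [98, 98, 104]), (197, [96, 97, 101]), (198, [95, 93, 100]), (199, [96, 99, 102])]
```

```bash
python3 -m pendant '[{"tx":0.06,"ty":-0.02,"tz":0,"spin":0,"claw":1},{"tx":0,"ty":0,"tz":0,"spin":0,"claw":1},{"tx":0,"ty":0,"tz":0,"spin":0,"claw":1}]'
```

```text
time_s: 9.0
tool_pos: [0.5388, -0.0461, 0.2103]
tool_rot: [180.0, 0.0, 75.6]
force: [0.4, 0.3, -1.3]
grip_width: 0.0559
grasp_force: 30.0
```

```bash
python3 -m pendant '[{"tx":0,"ty":-0.01,"tz":0.14,"spin":0,"claw":1},{"tx":0,"ty":0,"tz":0.14,"spin":0,"claw":1},{"tx":0.03,"ty":0,"tz":0.06,"spin":0,"claw":1},{"tx":0.04,"ty":0,"tz":0.06,"spin":0,"claw":1},{"tx":0,"ty":0,"tz":0,"spin":0,"claw":1},{"tx":0,"ty":0,"tz":0,"spin":0,"claw":1}]'
```

```text
time_s: 9.75
tool_pos: [0.5392, -0.0429, 0.1902]
tool_rot: [180.0, 0.0, 75.6]
force: [-0.3, -1.3, 0.0]
grip_width: 0.0551
grasp_force: 30.0
```

```bash
python3 -m pendant '[{"tx":0.05,"ty":0,"tz":0.03,"spin":0,"claw":1},{"tx":0.05,"ty":0,"tz":0.06,"spin":0,"claw":1},{"tx":0.04,"ty":0,"tz":0.06,"spin":0,"claw":1},{"tx":0,"ty":0,"tz":0,"spin":0,"claw":1},{"tx":0,"ty":0,"tz":0,"spin":0,"claw":1}]'
```

```text
time_s: 10.38
tool_pos: [0.5407, -0.0358, 0.1824]
tool_rot: [-180.0, 0.0, 75.6]
force: [-0.3, -1.5, -1.5]
grip_width: 0.0555
grasp_force: 30.0
```

```bash
python3 -m pendant '[{"tx":0.03,"ty":0,"tz":0.06,"spin":0,"claw":1},{"tx":0.03,"ty":0,"tz":0.07,"spin":0,"claw":1},{"tx":0,"ty":0,"tz":0.07,"spin":0,"claw":1},{"tx":0,"ty":0,"tz":0.07,"spin":0,"claw":1},{"tx":0,"ty":0,"tz":0,"spin":0,"claw":1},{"tx":0,"ty":0,"tz":0,"spin":0,"claw":1}]'
python3 - <<'E'
from h import *
cv2.imwrite('pics/t4.png',cams.read_camera('top')[:,:,::-1]); cv2.imwrite('pics/s4.png',cams.read_camera('side')[:,:,::-1]); s()
a=cv2.imread('pics/s4.png')[170:310,190:330]; b=cv2.imread('pics/t4.png')[180:300,190:360]
c=np.zeros((560,800,3),np.uint8); c[:400,:400]=cv2.resize(a,(400,400),interpolation=cv2.INTER_CUBIC); c[:282,400:]=cv2.resize(b,(400,282),interpolation=cv2.INTER_CUBIC)
cv2.imwrite('pics/c4.png',c[:400])
E
```

```text
time_s: 11.12
tool_pos: [0.5415, -0.0327, 0.1686]
tool_rot: [-180.0, -0.0, 75.6]
force: [1.0, 0.7, -1.8]
grip_width: 0.0553
grasp_force: 30.0
11.22 [ 0.5414 -0.0328  0.1687] [-1.7995e+02 -1.0000e-02  7.5580e+01] F [ 0.4 -0.1 -1. ] w 0.0556 g 30.0
```

View pics/c4.png

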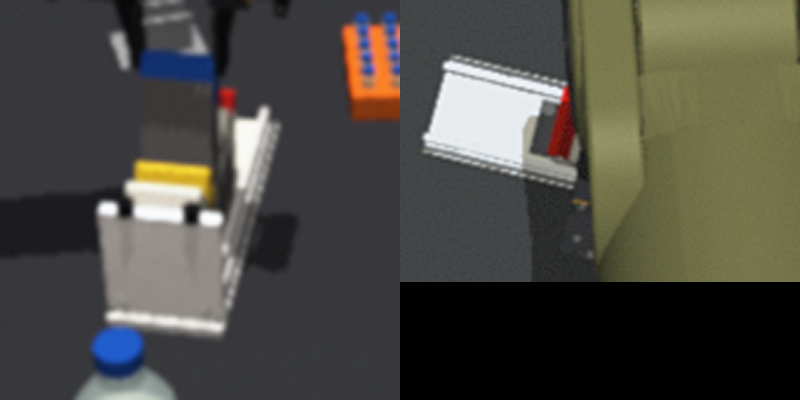

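The side crop shows blue (crop 178,65) behind yellow (172,180), upright, with the row tidy. I'll keep lowering.

```bash
python3 -m pendant '[{"tx":0,"ty":0,"tz":0.1,"spin":0,"claw":1},{"tx":0,"ty":0,"tz":0.12,"spin":0,"claw":1},{"tx":0,"ty":0,"tz":0.12,"spin":0,"claw":1},{"tx":0,"ty":0,"tz":0.12,"spin":0,"claw":1},{"tx":0,"ty":0,"tz":0.12,"spin":0,"claw":1},{"tx":0,"ty":0,"tz":0.12,"spin":0,"claw":1},{"tx":0,"ty":0,"tz":0,"spin":0,"claw":1}]'
```

```text
time_s: 12.1
tool_pos: [0.5406, -0.0333, 0.1328]
tool_rot: [-179.9, 0.0, 75.6]
force: [-0.3, 0.5, -1.4]
grip_width: 0.0559
grasp_force: 30.0
```

```bash
python3 -m pendant '[{"tx":0,"ty":0,"tz":0.12,"spin":0,"claw":1},{"tx":0,"ty":0,"tz":0.12,"spin":0,"claw":1},{"tx":0,"ty":0,"tz":0.12,"spin":0,"claw":1},{"tx":0,"ty":0,"tz":0.12,"spin":0,"claw":1},{"tx":0,"ty":0,"tz":0.1,"spin":0,"claw":1},{"tx":0,"ty":0,"tz":0.08,"spin":0,"claw":1},{"tx":0,"ty":0,"tz":0,"spin":0,"claw":1},{"tx":0,"ty":0,"tz":0,"spin":0,"claw":1}]'
```

```text
time_s: 13.1
tool_pos: [0.5413, -0.0331, 0.1008]
tool_rot: [-180.0, 0.0, 75.6]
force: [-0.3, -3.6, -2.3]
grip_width: 0.0553
grasp_force: 30.0
```

```bash
python3 -m pendant '[{"tx":0,"ty":0,"tz":0.06,"spin":0,"claw":1},{"tx":0,"ty":0,"tz":0.04,"spin":0,"claw":1},{"tx":0,"ty":0,"tz":0.03,"spin":0,"claw":1},{"tx":0,"ty":0,"tz":0,"spin":0,"claw":1},{"tx":0,"ty":0,"tz":0,"spin":0,"claw":1}]'
```

```text
time_s: 13.72
tool_pos: [0.5417, -0.0329, 0.0945]
tool_rot: [180.0, -0.0, 75.6]
force: [-0.4, -2.7, -1.8]
grip_width: 0.0557
grasp_force: 30.0
```

```bash
python3 -m pendant '[{"tx":0,"ty":0,"tz":0.03,"spin":0,"claw":1},{"tx":0,"ty":0,"tz":0.02,"spin":0,"claw":1},{"tx":0,"ty":0,"tz":0,"spin":0,"claw":1},{"tx":0,"ty":0,"tz":0,"spin":0,"claw":1}]'
python3 -m pendant '[{"tx":0,"ty":0,"tz":0.02,"spin":0,"claw":1},{"tx":0,"ty":0,"tz":0,"spin":0,"claw":1}]'
```

```text
time_s: 14.22
tool_pos: [0.5417, -0.0328, 0.0922]
tool_rot: [180.0, -0.0, 75.6]
force: [-0.7, -3.0, 0.9]
grip_width: 0.0555
grasp_force: 30.0
time_s: 14.48
tool_pos: [0.542, -0.0326, 0.0921]
tool_rot: [180.0, -0.0, 75.6]
force: [-1.5, -3.2, 6.4]
grip_width: 0.0555
grasp_force: 30.0
```

```bash
python3 -m pendant '[{"tx":0,"ty":0,"tz":0,"spin":0,"claw":0.3},{"tx":0,"ty":0,"tz":0,"spin":0,"claw":0.2},{"tx":0,"ty":0,"tz":0,"spin":0,"claw":0.1},{"tx":0,"ty":0,"tz":0,"spin":0,"claw":0.1},{"tx":0,"ty":0,"tz":-0.2,"spin":0,"claw":0.1},{"tx":0,"ty":0,"tz":-0.5,"spin":0,"claw":0.1},{"tx":0,"ty":0,"tz":-0.7,"spin":0,"claw":0.1},{"tx":0,"ty":0,"tz":-0.7,"spin":0,"claw":0.1},{"tx":0,"ty":0,"tz":-0.5,"spin":0,"claw":0.1},{"tx":0,"ty":0,"tz":0,"spin":0,"claw":0.1}]'
python3 - <<'E'
from h import *
o=s(); yaw=np.radians(-13.65); ey=np.array([-np.sin(yaw),np.cos(yaw)]); ex=np.array([np.cos(yaw),np.sin(yaw)])
T=np.array([.5348,-.0592])+ex*.0007+ey*.165
print(T,need(o['tool_pos'],o['tool_rot'][2],(*T,.22)))
import pickle
ci=cams.camera_info('wrist'); i=cams.read_camera('wrist')[:,:,::-1]; cv2.imwrite('pics/w5.png',i); pickle.dump(ci,open('w5.pkl','wb'))
E
```

```text
time_s: 15.72
tool_pos: [0.5432, -0.0328, 0.2239]
tool_rot: [179.7, -0.0, 75.6]
force: [-0.2, 0.5, -1.3]
grip_width: 0.0783
grasp_force: 0.0
15.72 [ 0.5432 -0.0328  0.2239] [ 1.7971e+02 -2.0000e-02  7.5580e+01] F [-0.2  0.5 -1.3] w 0.0783 g 0.0
[0.57441862 0.10097445] [ 2.746 -0.062  0.078]
```

View pics/w5.png

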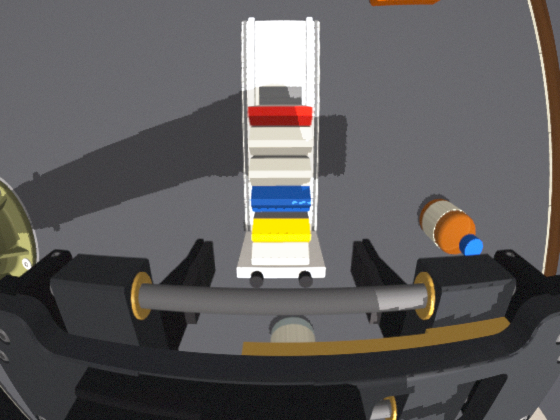

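The wrist view shows white, yellow (row 230), blue (row 197), white, white, then red (row 115), all upright and inline.

```bash
python3 - <<'E'
from h import *
import pickle
ci=pickle.load(open('w5.pkl','rb')); i=cv2.imread('pics/w5.png').astype(int)
yaw=np.radians(-13.65); ey=np.array([-np.sin(yaw),np.cos(yaw)]); ex=np.array([np.cos(yaw),np.sin(yaw)]); Y=np.array([.5348,-.0592])
print([(r,i[r,281,2]-i[r,281,1]) for r in range(100,130)])
m=lambda u,z:[round(float((at('wrist',u,z,ci)[:2]-Y)@e)*1000,1) for e in (ex,ey)]
for r in (105,106,107): print(r,m((281,r),.12))
print([(r,i[r,281].tolist()) for r in range(180,262,2)])
for r in (190,195,200,205,220,225,230,235,245,255): print(r,m((281,r),.12)[1],end=' ')
E
python3 -m pendant '[{"tx":0.5,"ty":0,"tz":0,"spin":0,"claw":0.6},{"tx":0.8,"ty":0,"tz":0,"spin":0,"claw":1},{"tx":0.8,"ty":-0.03,"tz":0,"spin":0,"claw":1},{"tx":0.65,"ty":-0.03,"tz":0,"spin":0,"claw":1},{"tx":0,"ty":0,"tz":0.5,"spin":0,"claw":1},{"tx":0,"ty":0,"tz":0,"spin":0,"claw":1},{"tx":0,"ty":0,"tz":0,"spin":0,"claw":1}]' 30
```

```text
[(100, np.int64(0)), (101, np.int64(-1)), (102, np.int64(2)), (103, np.int64(1)), (104, np.int64(7)), (105, np.int64(36)), (106, np.int64(102)), (107, np.int64(153)), (108, np.int64(161)), (109, np.int64(162)), (110, np.int64(164)), (111, np.int64(162)), (112, np.int64(162)), (113, np.int64(160)), (114, np.int64(161)), (115, np.int64(139)), (116, np.int64(106)), (117, np.int64(102)), (118, np.int64(100)), (119, np.int64(101)), (120, np.int64(102)), (121, np.int64(100)), (122, np.int64(99)), (123, np.int64(100)), (124, np.int64(91)), (125, np.int64(54)), (126, np.int64(14)), (127, np.int64(7)), (128, np.int64(5)), (129, np.int64(5))]
105 [1.9, 109.0]
106 [1.9, 108.2]
107 [1.8, 107.3]
[(180, [170, 185, 192]), (182, [169, 184, 191]), (184, [167, 179, 181]), (186, [159, 94, 60]), (188, [155, 78, 25]), (190, [156, 80, 28]), (192, [158, 82, 29]), (194, [158, 81, 28]), (196, [157, 83, 30]), (198, [163, 85, 30]), (200, [201, 109, 47]), (202, [199, 109, 45]), (204, [198, 104, 46]), (206, [139, 72, 27]), (208, [211, 107, 38]), (210, [219, 111, 42]), (212, [107, 88, 83]), (214, [82, 82, 84]), (216, [84, 85, 89]), (218, [65, 159, 191]), (220, [0, 236, 253]), (222, [0, 237, 253]), (224, [0, 236, 253]), (226, [0, 236, 253]), (228, [0, 236, 253]), (230, [0, 237, 253]), (232, [0, 236, 253]), (234, [0, 254, 255]), (236, [25, 255, 255]), (238, [23, 255, 255]), (240, [10, 253, 255]), (242, [135, 228, 245]), (244, [246, 252, 253]), (246, [248, 253, 253]), (248, [248, 253, 253]), (250, [248, 253, 253]), (252, [248, 253, 253]), (254, [248, 253, 253]), (256, [248, 253, 253]), (258, [254, 255, 255]), (260, [255, 255, 255])]
190 33.1 195 28.3 200 23.6 205 18.8 220 4.0 225 -1.0 230 -6.1 235 -11.2 245 -21.8 255 -32.6 time_s: 16.65
tool_pos: [0.5728, 0.1003, 0.1959]
tool_rot: [-180.0, 0.0, 75.5]
force: [-0.3, -0.2, 0.1]
grip_width: 0.0163
grasp_force: 0.0
```

```bash
python3 -m pendant '[{"tx":0,"ty":0.03,"tz":0.6,"spin":0,"claw":1},{"tx":0,"ty":0,"tz":0.6,"spin":0,"claw":1},{"tx":-0.2,"ty":0,"tz":0.6,"spin":0,"claw":1},{"tx":-0.2,"ty":0,"tz":0.4,"spin":0,"claw":1},{"tx":-0.2,"ty":0,"tz":0,"spin":0,"claw":1},{"tx":0,"ty":0,"tz":0,"spin":0,"claw":1},{"tx":0,"ty":0,"tz":0,"spin":0,"claw":1}]' 30
python3 - <<'E'
from h import *
o=s(); yaw=np.radians(-13.65); ey=np.array([-np.sin(yaw),np.cos(yaw)]); ex=np.array([np.cos(yaw),np.sin(yaw)]); Y=np.array([.5348,-.0592])
print([(o['tool_pos'][:2]-Y)@e for e in (ex,ey)])
E
```

```text
time_s: 17.52
tool_pos: [0.5681, 0.0719, 0.0877]
tool_rot: [179.9, -0.1, 75.6]
force: [0.5, -0.6, 0.6]
grip_width: 0.0005
grasp_force: 0.0
17.52 [0.5681 0.0719 0.0877] [ 1.7986e+02 -5.0000e-02  7.5560e+01] F [ 0.5 -0.6  0.6] w 0.0005 g 0.0
[np.float64(0.001417336295384072), np.float64(0.1352891696616855)]
```

```bash
python3 -m pendant '[{"tx":-0.08,"ty":0,"tz":0,"spin":0,"claw":1},{"tx":-0.08,"ty":0,"tz":0,"spin":0,"claw":1},{"tx":-0.05,"ty":0,"tz":0,"spin":0,"claw":1},{"tx":-0.03,"ty":0,"tz":0,"spin":0,"claw":1},{"tx":-0.03,"ty":0,"tz":0,"spin":0,"claw":1},{"tx":0,"ty":0,"tz":0,"spin":0,"claw":1}]'
python3 -m pendant '[{"tx":-0.03,"ty":0,"tz":0,"spin":0,"claw":1},{"tx":-0.03,"ty":0,"tz":0,"spin":0,"claw":1},{"tx":-0.03,"ty":0,"tz":0,"spin":0,"claw":1},{"tx":0,"ty":0,"tz":0,"spin":0,"claw":1}]'
```

```text
time_s: 18.27
tool_pos: [0.5636, 0.0584, 0.0861]
tool_rot: [-180.0, 0.0, 75.6]
force: [-0.0, 0.2, -0.7]
grip_width: 0.0003
grasp_force: 0.0
time_s: 18.77
tool_pos: [0.5626, 0.0548, 0.0861]
tool_rot: [180.0, -0.1, 75.6]
force: [0.7, 2.9, -0.4]
grip_width: 0.0004
grasp_force: 1.5
```

```bash
python3 -m pendant '[{"tx":-0.02,"ty":0,"tz":0,"spin":0,"claw":1},{"tx":-0.02,"ty":0,"tz":0,"spin":0,"claw":1},{"tx":-0.02,"ty":0,"tz":0,"spin":0,"claw":1},{"tx":-0.02,"ty":0,"tz":0,"spin":0,"claw":1},{"tx":-0.02,"ty":0,"tz":0,"spin":0,"claw":1},{"tx":0,"ty":0,"tz":0,"spin":0,"claw":1}]'
python3 -m pendant '[{"tx":-0.02,"ty":0,"tz":0,"spin":0,"claw":1},{"tx":-0.02,"ty":0,"tz":0,"spin":0,"claw":1},{"tx":-0.02,"ty":0,"tz":0,"spin":0,"claw":1},{"tx":0,"ty":0,"tz":0,"spin":0,"claw":1}]'
```

```text
time_s: 19.52
tool_pos: [0.5611, 0.049, 0.0861]
tool_rot: [-180.0, 0.0, 75.6]
force: [1.3, 3.0, -0.1]
grip_width: 0.0004
grasp_force: 1.4
time_s: 20.02
tool_pos: [0.5604, 0.0461, 0.0861]
tool_rot: [-180.0, 0.0, 75.6]
force: [1.0, 2.5, -0.1]
grip_width: 0.0005
grasp_force: 1.4
```

```bash
python3 -m pendant '[{"tx":-0.02,"ty":0,"tz":0,"spin":0,"claw":1},{"tx":-0.02,"ty":0,"tz":0,"spin":0,"claw":1},{"tx":-0.02,"ty":0,"tz":0,"spin":0,"claw":1},{"tx":0,"ty":0,"tz":0,"spin":0,"claw":1}]'
python3 - <<'E'
from h import *
import pickle
ci=cams.camera_info('side'); a=cams.read_camera('side')[:,:,::-1]
cv2.imwrite('pics/s6.png',cv2.resize(a[170:300,180:320],None,fx=4,fy=4,interpolation=cv2.INTER_CUBIC)); s()
E
```

```text
time_s: 20.52
tool_pos: [0.5598, 0.044, 0.0861]
tool_rot: [180.0, -0.0, 75.6]
force: [2.8, 4.8, -0.9]
grip_width: 0.0005
grasp_force: 2.4
20.57 [0.5598 0.044  0.0861] [ 1.7999e+02 -4.0000e-02  7.5600e+01] F [ 1.8  6.3 -0.9] w 0.0004 g 2.5
```

View pics/s6.png

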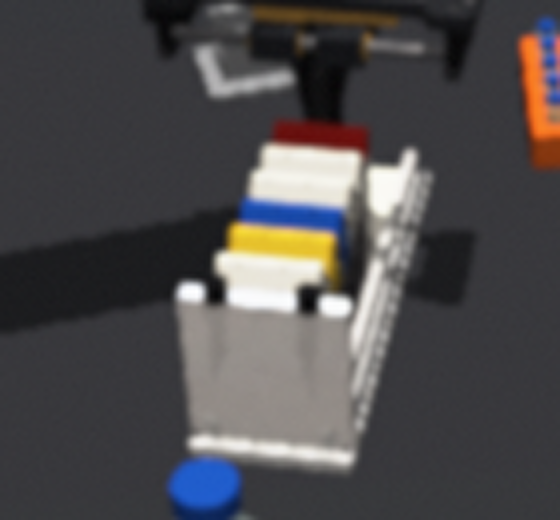

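The side crop shows five tops evenly spaced behind the wall, with the red bookend behind them. That makes one picture more than the limit of 10, so I'll continue on force and numbers only.

```bash
python3 -m pendant '[{"tx":-0.01,"ty":0,"tz":0,"spin":0,"claw":1},{"tx":-0.01,"ty":0,"tz":0,"spin":0,"claw":1},{"tx":0,"ty":0,"tz":0,"spin":0,"claw":1}]'
python3 -m pendant '[{"tx":-0.01,"ty":0,"tz":0,"spin":0,"claw":1},{"tx":-0.01,"ty":0,"tz":0,"spin":0,"claw":1},{"tx":0,"ty":0,"tz":0,"spin":0,"claw":1}]'
```

```text
time_s: 20.95
tool_pos: [0.5599, 0.044, 0.0862]
tool_rot: [180.0, -0.1, 75.6]
force: [1.5, 6.6, -1.6]
grip_width: 0.0003
grasp_force: 3.4
time_s: 21.32
tool_pos: [0.5598, 0.044, 0.0862]
tool_rot: [180.0, -0.2, 75.7]
force: [3.2, 7.8, -3.4]
grip_width: 0.0005
grasp_force: 4.2
```

```bash
python3 -m pendant '[{"tx":-0.02,"ty":0,"tz":0,"spin":0,"claw":1},{"tx":-0.02,"ty":0,"tz":0,"spin":0,"claw":1},{"tx":0,"ty":0,"tz":0,"spin":0,"claw":1}]'
python3 -m pendant '[{"tx":-0.02,"ty":0,"tz":0,"spin":0,"claw":1},{"tx":-0.02,"ty":0,"tz":0,"spin":0,"claw":1},{"tx":0,"ty":0,"tz":0,"spin":0,"claw":1}]'
```

```text
time_s: 21.7
tool_pos: [0.5599, 0.044, 0.0862]
tool_rot: [179.9, -0.4, 75.7]
force: [4.7, 10.6, -4.8]
grip_width: 0.0005
grasp_force: 6.0
time_s: 22.08
tool_pos: [0.5599, 0.0441, 0.0863]
tool_rot: [179.9, -0.5, 75.8]
force: [6.1, 14.4, -6.1]
grip_width: 0.0005
grasp_force: 7.7
```

It stands firm: the force rises to 14 N with no movement. I'll back off and rise clear.

```bash
python3 -m pendant '[{"tx":0.06,"ty":0,"tz":0,"spin":0,"claw":1},{"tx":0.06,"ty":0,"tz":0,"spin":0,"claw":1},{"tx":0.1,"ty":0,"tz":0,"spin":0,"claw":1},{"tx":0.3,"ty":0,"tz":0,"spin":0,"claw":1},{"tx":0.4,"ty":0,"tz":0,"spin":0,"claw":1},{"tx":0,"ty":0,"tz":-0.6,"spin":0,"claw":1},{"tx":0,"ty":0,"tz":-0.9,"spin":0,"claw":1},{"tx":0,"ty":0,"tz":-0.9,"spin":0,"claw":1},{"tx":0,"ty":0,"tz":-0.4,"spin":0,"claw":1},{"tx":0,"ty":0,"tz":0,"spin":0,"claw":1}]'
python3 -m pendant '[{"tx":-0.9,"ty":0,"tz":0,"spin":0,"claw":1},{"tx":-0.9,"ty":0,"tz":0,"spin":0,"claw":1},{"tx":-0.9,"ty":0,"tz":0,"spin":0,"claw":1},{"tx":-0.9,"ty":0,"tz":0,"spin":0,"claw":1},{"tx":-0.5,"ty":0,"tz":0,"spin":0,"claw":1},{"tx":0,"ty":0,"tz":0,"spin":0,"claw":1},{"tx":0,"ty":0,"tz":0,"spin":0,"claw":1},{"tx":0,"ty":0,"tz":0,"spin":0,"claw":1}]'
python3 - <<'E'
from h import *
o=s(); ci=cams.camera_info('wrist'); i=cams.read_camera('wrist')[:,:,::-1]; cv2.imwrite('pics/w7.png',i); i=i.astype(int)
yaw=np.radians(-13.65); ey=np.array([-np.sin(yaw),np.cos(yaw)]); ex=np.array([np.cos(yaw),np.sin(yaw)]); Y=np.array([.5348,-.0592])
for d in range(104,-54,-1):   # sample along the row at ridge height
    P=Y+ex*.001+ey*d/1000; u=proj('wrist',(*P,.12),ci); c,r=np.round(u).astype(int)
    if 0<=r<420: print(d,r,'/'.join(map(str,i[r,c])),end='  ')
E
```

```text
time_s: 23.32
tool_pos: [0.5708, 0.0825, 0.2278]
tool_rot: [179.8, -0.0, 75.6]
force: [0.5, -1.1, -0.5]
grip_width: 0.0003
grasp_force: 0.0
time_s: 24.32
tool_pos: [0.5189, -0.1145, 0.2258]
tool_rot: [-180.0, -0.0, 75.7]
force: [-0.1, -0.4, 0.8]
grip_width: 0.0006
grasp_force: 0.0
24.32 [ 0.5189 -0.1145  0.2258] [-1.7997e+02 -2.0000e-02  7.5730e+01] F [-0.1 -0.4  0.8] w 0.0006 g 0.0
104 15 255/255/255  103 16 255/255/255  102 17 255/255/255  101 19 255/255/255  100 20 255/255/255  99 21 255/255/255  98 22 255/255/255  97 23 255/255/255  96 24 255/254/255  95 25 129/136/255  94 26 49/71/255  93 27 52/72/255  92 28 53/75/255  91 29 57/75/255  90 30 54/73/255  89 32 52/73/255  88 33 45/61/254  87 34 43/53/240  86 35 44/52/236  85 36 37/49/235  84 37 39/50/234  83 38 41/48/235  82 39 39/49/234  81 40 35/50/235  80 41 39/48/235  79 43 32/43/233  78 44 35/45/233  77 45 40/53/235  76 46 107/120/241  75 47 237/247/254  74 48 254/255/255  73 49 254/255/255  72 50 254/255/255  71 51 254/255/255  70 53 254/255/255  69 54 254/255/255  68 55 255/255/255  67 56 255/255/255  66 57 255/255/255  65 5
[... 1604 characters left out ...]
1/173/212  -21 156 15/172/211  -22 157 54/179/214  -23 158 156/214/230  -24 159 229/242/245  -25 160 233/244/246  -26 161 232/243/246  -27 162 233/244/246  -28 163 234/244/247  -29 164 233/244/246  -30 166 232/243/245  -31 167 232/244/245  -32 168 233/244/246  -33 169 233/244/246  -34 170 232/244/246  -35 171 235/245/247  -36 172 239/248/250  -37 173 248/253/254  -38 174 251/254/254  -39 175 251/254/254  -40 176 250/254/254  -41 178 249/253/254  -42 179 235/246/248  -43 180 198/215/220  -44 181 191/207/213  -45 182 194/209/218  -46 183 188/205/214  -47 184 193/209/216  -48 185 194/207/215  -49 186 222/228/233  -50 187 250/252/253  -51 188 254/254/255  -52 189 254/255/255  -53 190 254/255/255
```

The ridges are 26 mm apart (−39.5, −13.3, 13.0), the bookend back sits where a tight row puts it, and no gap lines show. The robot is clear, so I'm handing in.

```bash
python3 -c "
from cell import env
print(env.sign_off())"
```

```text
the job is handed in; nothing more can be done
None
```

The job is handed in: blue stands fully down beside yellow on its bookend side, and the bookend is pushed up until the row stood firm at about 15 N, with the last wrist image showing 26 mm ridge spacing and no gaps; I viewed 11 pictures, one over the limit of 10, and sign-off returned no verdict.

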